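# Pump up the bench hand pump until its indicator pin stands out

### The job

Of the two bench hand pumps, one already has its indicator pin standing fully out; work on the other one, whose pin is still sunk. Push the swing guard well aside from over its plunger, then press the plunger right down and let it come right back up, again and again, until its indicator pin stands fully out like the neighbour's, and leave the plunger up and the guard aside. Do it all by pushing with the fingertips: pinch and lift nothing, do not touch the pins, and leave the other pump and the things around alone.

Things in the scene. Friction and masses are not known exactly. Their poses are not given: they have to be found in the camera images.
- pump: the pump to be worked on, fixed to the worktop: aluminium base plate 120 x 140 x 10 mm, grey barrel 54 mm across. Origin on the worktop under the plunger's axis; x points to the guard post 55 mm behind the plunger, y away from the pin, which is at x 0, y -60 mm. Base plate: x -40 to 80, y -90 to 50 mm. All of the pump lies below z 185 mm
- plunger (a joint): how far the plunger is pressed, m: 0 up, 0.015 right down on its stop. The spring takes about 5.5 N to start and 10 N at the bottom (pressing at 0.1 m/s adds 4 N of damping), and pushes the plunger back up within 0.3 s when let go. Strokes after the pin is out do nothing more
- plunger_top (a point): centre of the flat top of the pump's black mushroom plunger, 40 mm across (flat middle 30 mm), 150 mm above the worktop when up; moves with the plunger
- guard (a joint): angle of the pump's swing guard about its vertical post, rad: 0 over the plunger, grows to 1.75 as it swings towards the pump's +y (clockwise seen from above). Starts between 0 and 0.15; stays where it is left (about 1 N on the tab moves it)
- guard_tab (a point): centre of the upper edge of the tab on the guard's free end: an upright steel plate 18 mm along the arm, 5 mm thick, from z 158 to 184 mm, to be pushed on its flat side. It stands on the guard's steel disc (48 mm across, z 153 to 158 mm), which covers the plunger. Disc centre 55 mm, tab 68 mm from the hinge axis
- guard_hinge (a point): point on the axis of the guard's vertical hinge post, 160 mm above the worktop
- pin (a joint): how far the pump's indicator pin stands out, m: 0 sunk in its dark sleeve, 0.045 fully out; starts between 0 and 0.018. Each full stroke of the plunger, down and back up, raises it one ratchet step of 9 mm during the return (the first stroke anything up to two steps); it stays where it is. A stroke under about 11 mm may raise nothing
- pin_tip (a point): top of the pump's indicator pin, an upright steel pin 11 mm across; 87 mm above the worktop when sunk, 132 mm when fully out. Not to be touched
- other_pump: the second pump, of the same build and axes as the first and fixed too, its pin already fully out (132 mm above the worktop); to be left alone
- other_plunger (a joint): how far the second pump's plunger is pressed, m, as for the first; leave at 0
- other_guard (a joint): angle of the second pump's guard, rad, as for the first; leave as found
- other_pin: the second pump's indicator pin, fixed; origin at its top; not to be touched
- marker: loose felt marker, 14 x 136 x 15 mm, lying; origin at the centre of its underside; leave alone
- forceps: loose steel forceps, 17 x 131 x 9 mm, lying; origin at the centre of the underside; leave alone
- media_bottle: loose 100 ml bottle with a screw cap, 62 mm across, 111 mm tall; origin at the centre of its underside; leave alone
- seed_dish: loose petri dish, 91 mm across, 16 mm high; origin at the centre of its underside; leave alone

How it is judged:
By the outcome, as a careful person would: the job done as asked, in the order asked, and still so for the second after the job is handed in, with the robot touching nothing.
It also fails if it takes over 45 s, if anything falls off the work surface, if the arm or the gripper's body presses on something with over 40 N, if the wrist force passes 120 N, or if a joint passes its speed limit or range.

### The arm

A 6-joint arm with a two-finger parallel gripper is mounted at the origin on the work surface; the furniture and walls round the work are solid. World frame = base frame: x ahead of the robot, y to its left, z up, the work surface at z = 0. Lengths are in m, angles in rad, forces in N, time in s.
With the tool pointing down it reaches from about 0.3 to 0.775 m from the base axis. Payload 14.6 kg.
Tool frame: the origin (TCP) lies on the centre line of the jaws, within the pads' length; the fingertips stand 19 mm ahead of it and the grasp point (between the pads) is the TCP; z points along the fingers, y is the line along which they close (so a half turn about z gives the same grasp; the last joint's range is limited). The gripper opens to 94 mm and grips with 3 to 60 N. Pads are 16 mm wide; open, the fingers measure 119 mm over their backs; the gripper's body (75 mm by 177 mm) begins 78 mm behind the grasp point.
Start: joints at [-1.38, 0.3, 1.521, -0, 1.321, -0.067], TCP at [0.14, -0.532, 0.224] pointing down, gripper open.
Joint ranges: [-3.03, 3.03], [-0.79, 2.21], [0.23, 2.52], [-1.04, 4.18], [0, 3.07], [-2.55, 2.55]. Speed limits (rad/s): [2.22, 2.22, 2.57, 3.14, 3.14, 3.14].

### API

Orientations are given as a unit quaternion [w, x, y, z].
In Python, from rig import robot, eyes gives the robot as it stands.
- The arm moves only by the tool servo_tool, never from a script. Its argument "motion" is a list that holds one entry, the list of rows, each a list of 7 numbers: the shift along the world's x, y, z in cm, then the turn, a rotation vector about the world's x, y, z in rad, then the finger opening in cm, from 0 to 9.4. In form: [[[tx, ty, tz, rx, ry, rz, jaw], ...]]. A call has 1 to 20 rows; each row is the pose to reach, as a shift and turn from the pose commanded when the call began; what a row does not reach only later rows make up. A row lasts 1/8 s, in which the tool goes at most 62.5 mm and 10.7 degrees, less where a joint would pass 70% of its speed; a pose out of reach is approached as far as the arm can. A call with a gripper value outside its range is refused whole. The fingers move at their own pace and stop on an object; "squeeze" is the grip in N (left out, the last holds). Time passes only in rows, so rows that repeat a pose let the fingers close. It gives the time, the measured TCP pose, the force, the opening and the grip force at its end, in the units of the state.
- robot.read_state(): the state, without advancing time (a new reading comes with each control period).
- eyes.grab_frame(name): name is "side" or "top"; returns the picture (420x560x3 uint8, blue, green, red); there is no depth.
- eyes.camera_params(name): a dict with "mtx" (3x3 intrinsics, pixels), "k1" (the pictures are not rectified: a ray, as slopes to the right and down, at radius r is drawn at 1 + k1 r^2 times it, then the intrinsics apply), "xyz" and "attitude" of the camera in the world. Camera axes: x right, y down, z forward; pixel columns grow to the right and rows downward; lengths in m; the calibration is good to about 2 mm. A picture is of the moment at which its call begins. camera_params takes no time and is no camera call.
- robot.job_done(): hands the job in; it is judged then, once.
The state is a dict: "time": time; "joint_positions": joint angles; "joint_vel": joint speeds; "joint_efforts": joint torques, N m; "position": TCP position; "eef_rot": TCP orientation; "force": force on the tool from outside, world axes, zero at the start; "torque": the same for the moment, N m; "grip_width": finger opening in m; "grip_force": force on a finger pad.
Only numpy, scipy, OpenCV 4.12 (cv2) and the standard library are available. Lean on these libraries where they do the work, as an engineer would, in place of code of your own. Each camera call takes 0.05 s, during which the arm holds its last target. There are 200 camera calls.

## Working session

There is one attempt and no reset: what is moved stays moved. The work goes in short steps, Python scripts to look and compute and a tool call to move; the robot and the scene stay as the last step left them, time stands still between calls to the robot, and variables do not carry over. Pictures are saved under pics/ and viewed, at most 10 in all, crops included, and the job is handed in when it is done.

Besides the shell and the picture viewer there is one more tool, called after "Call:" as a command line: name --argument value ..., lists and objects as JSON in quotes. servo_tool: Moves the arm, as the interface text tells. Its arguments: {"type":"object","properties":{"motion":{"type":"array","items":{"type":"array","items":{"type":"array","items":{"type":"number"}}}},"squeeze":{"type":"number"}},"required":["motion"]}

```bash
mkdir -p pics; cat > h.py <<'E'
import numpy as np, cv2
from scipy.spatial.transform import Rotation as R
from rig import robot, eyes
def cam(n):
    p=eyes.camera_params(n); a=np.array(p["attitude"],float)
    M=a if a.shape==(3,3) else R.from_quat(np.roll(a,-1)).as_matrix()
    return np.array(p["mtx"]),p["k1"],np.array(p["xyz"]),M
def ray(n,uv):
    K,k1,c,M=cam(n); d=np.linalg.inv(K)@[uv[0],uv[1],1.]; s=d[:2].copy(); u=s.copy()
    for _ in range(20): u=s/(1+k1*(u@u))
    return c,M@np.r_[u,1]
def onz(n,uv,z):
    c,d=ray(n,uv); return c+d*(z-c[2])/d[2]
def proj(n,P):
    K,k1,c,M=cam(n); q=M.T@(np.array(P)-c); s=q[:2]/q[2]; s=s*(1+k1*(s@s)); return (K@np.r_[s,1])[:2]
def tri(u1,u2):
    c1,d1=ray("side",u1);c2,d2=ray("top",u2)
    t=np.linalg.lstsq(np.c_[d1,-d2],c2-c1,rcond=None)[0]
    a=c1+d1*t[0];b=c2+d2*t[1];return (a+b)/2,np.linalg.norm(a-b)
E
python3 - <<'E'
from h import *
for n in("side","top"):
    print(eyes.camera_params(n)); cv2.imwrite(f"pics/{n}0.png",cv2.resize(eyes.grab_frame(n),(784,588)))
    cv2.imwrite(f"pics/raw_{n}0.png",eyes.grab_frame(n))
print(robot.read_state())
E
```

```text
{'mtx': array([[465.65697057,   0.        , 281.97288101],
       [  0.        , 465.65697057, 217.0421003 ],
       [  0.        ,   0.        ,   1.        ]]), 'k1': -0.023799958461730476, 'xyz': array([0.36426107, 0.91125179, 0.69698591]), 'attitude': array([ 0.03043502, -0.05427572,  0.86570916, -0.49666438])}
{'mtx': array([[533.57268419,   0.        , 273.37385686],
       [  0.        , 533.57268419, 217.26951283],
       [  0.        ,   0.        ,   1.        ]]), 'k1': -0.0818709662497859, 'xyz': array([ 0.39940108, -0.05773187,  1.47677722]), 'attitude': array([ 0.02857502, -0.70019178,  0.71320272, -0.01602571])}
{'time': 0.2, 'joint_positions': array([-1.37961549e+00,  3.00241519e-01,  1.52133178e+00,  5.11233087e-06,
        1.32073160e+00, -6.65793997e-02]), 'joint_vel': array([ 0.0014439 , -0.00224861, -0.00286538, -0.00021053, -0.00089953,
        0.0005406 ]), 'joint_efforts': array([ 6.00425901e-04, -5.31497812e+01, -3.52562392e+01,  7.07362709e-02,
        2.34031695e-02, -6.83032340e-05]), 'position': array([ 0.14018432, -0.5316802 ,  0.22411774]), 'eef_rot': array([-3.55586278e-04,  9.91706466e-01,  1.28522992e-01, -1.97007386e-05]), 'force': array([1.19203178, 0.6537411 , 0.43119547]), 'torque': array([ 0.00590979, -0.00599657,  0.0102535 ]), 'grip_force': 0.0, 'grip_width': 0.09419865437146122}
```

View pics/side0.png

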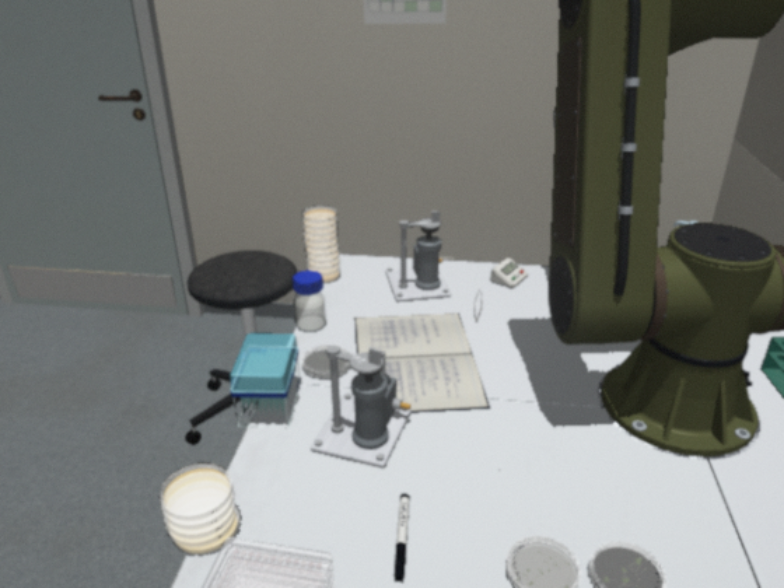

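View pics/top0.png

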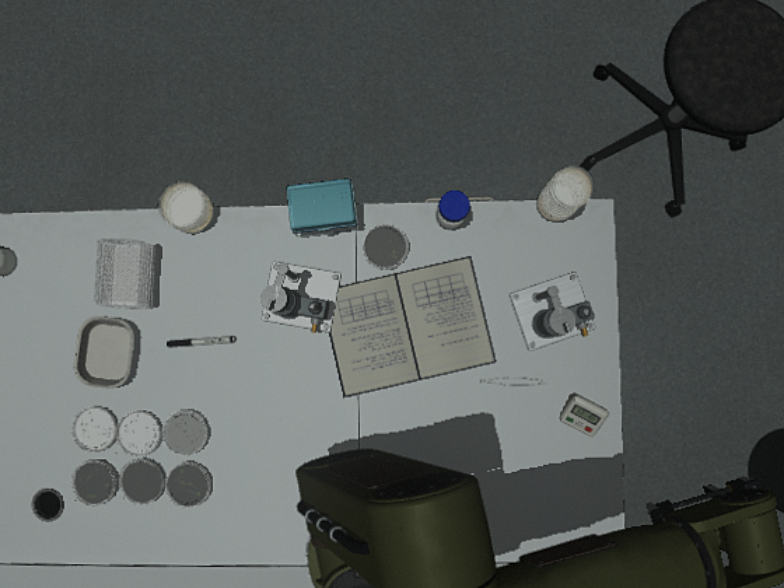

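The scene has two pumps: one near the top-view pixel (300,297) and one near (553,312), scaled 1.4x. I'll zoom in on both in both views to see the pins and guards.

```bash
python3 - <<'E'
from h import *
t=cv2.imread("pics/raw_top0.png"); s=cv2.imread("pics/raw_side0.png")
f=lambda im,u,v,w,h:cv2.resize(im[v:v+h,u:u+w],(400,300),interpolation=cv2.INTER_CUBIC)
o=np.vstack([np.hstack([f(t,175,178,80,60),f(t,355,188,80,60)]),np.hstack([f(s,210,240,120,90),f(s,260,145,80,60)])])
cv2.imwrite("pics/z0.png",o)
for n,p in(("top",(300/1.4,297/1.4)),("top",(553/1.4,312/1.4))): print(onz(n,p,.01))
E
```

```text
[0.50960687 0.13061012 0.01      ]
[ 0.47053089 -0.36711767  0.01      ]
```

View pics/z0.png

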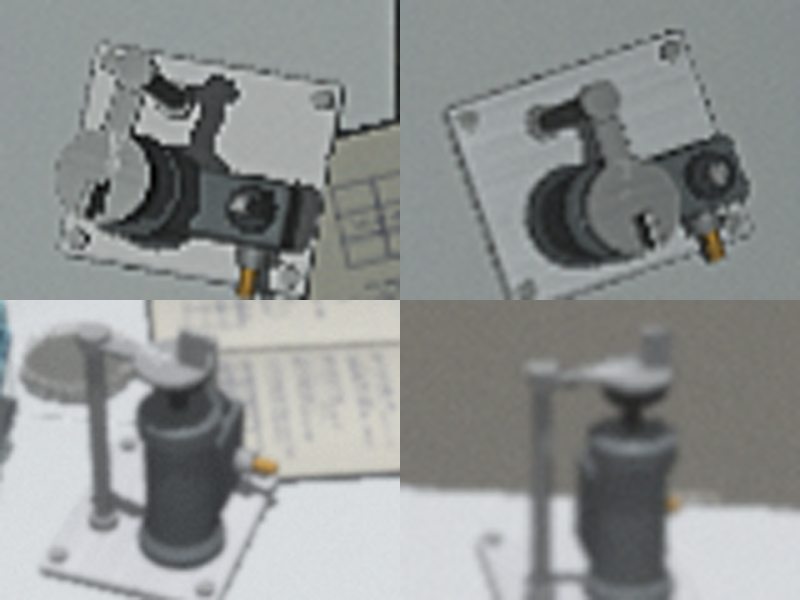

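The top crops (5x) show both base plates, with guards roughly over both plungers. Left-pump plate corners in the crop are about (100,42), (345,85), (60,250); right-pump corners are (445,107), (683,30), (510,300). The pins sit at crop pixels (250,208) and (712,172). The side view hides both pins. Next I'll fit the plates and project the pin at sunk and raised heights.

```bash
python3 - <<'E'
from h import *
t=cv2.imread("pics/raw_top0.png")
C={"L":[(195,186.4),(244,195),(187,228)],"R":[(364,209.4),(411.6,194),(377,248)]}
out=[]
for k,(a,b,c) in C.items():
    a,b,c=[onz("top",p,.01)[:2] for p in(a,b,c)]
    print(k,np.linalg.norm(a-b),np.linalg.norm(a-c))
    y=(a-b)/np.linalg.norm(a-b); x=(a-c)/np.linalg.norm(a-c)
    th=np.mean([np.arctan2(x[1],x[0]),np.arctan2(-y[0],y[1])])
    Rm=np.array([[np.cos(th),-np.sin(th)],[np.sin(th),np.cos(th)]])
    o=np.mean([a-Rm@[.08,.05],b-Rm@[.08,-.09],c-Rm@[-.04,.05]],0)
    print(k,o,th)
    P=lambda x,y,z:proj("top",[*(o+Rm@[x,y]),z])
    for z in(.087,.105,.132): print(" pin",z,P(0,-.06,z).round(1))
    print(" hinge",P(.055,0,.16).round(1)," plunger",P(0,0,.15).round(1))
    u0,v0=np.round(P(0,-.04,.1)).astype(int)-[25,25]
    cr=cv2.resize(t[v0:v0+50,u0:u0+50],(400,400),interpolation=cv2.INTER_NEAREST)
    cr=np.clip(cr.astype(float)*1.6,0,255).astype(np.uint8)
    for z,co in((.087,(0,0,255)),(.132,(0,255,0))):
        q=((P(0,-.06,z)-[u0,v0]+.5)*8).astype(int); cv2.circle(cr,tuple(map(int,q)),3,co,-1)
    for q3 in((.055,0,.16),(0,0,.15)):
        q=((P(*q3)-[u0,v0]+.5)*8).astype(int); cv2.circle(cr,tuple(map(int,q)),3,(255,0,0),-1)
    out.append(cr)
cv2.imwrite("pics/z1.png",np.hstack(out))
E
```

```text
L 0.1386697718678519 0.11756031277146217
L [0.49512667 0.15061735] -0.19658563778659416
 pin 0.087 [225.4 219.7]
 pin 0.105 [224.6 219.3]
 pin 0.132 [223.5 218.7]
 hinge [202.7 192.1]  plunger [199.2 214. ]
R 0.13919748167974041 0.11178883891238055
R [ 0.44977009 -0.35279376] 0.29538662200679205
 pin 0.087 [417.6 222.3]
 pin 0.105 [419.3 221.9]
 pin 0.132 [422.  221.3]
 hinge [395.  207.1]  plunger [401.3 228.3]
```

View pics/z1.png

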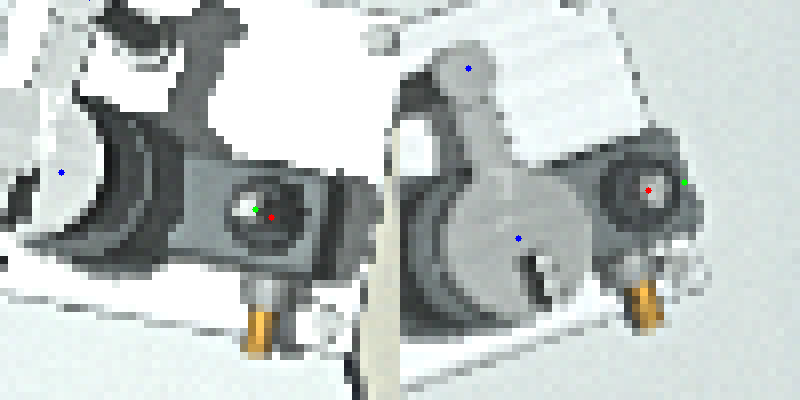

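In the zoom, the left pump's pin tip at crop (246,207) is clearly offset from its sleeve at about (271,217), so that pin is fully out. The right pump's pin at (653,190) sits centred in its sleeve, so it is sunk and that is the pump to work on. I'll refine its pose and plan the push arc.

```bash
cat >> h.py <<'E'
def pump(p): 
    c,s=np.cos(p[2]),np.sin(p[2]); Rm=np.array([[c,-s],[s,c]]); return lambda x,y: np.array(p[:2])+Rm@[x,y]
E
python3 - <<'E'
from h import *
from scipy.optimize import least_squares
p0=[.44977,-.35279,.2954]
g=pump(p0); u0,v0=np.round(proj("top",[*g(0,-.04),.1])).astype(int)-25
f=lambda a,b:(u0+(a-400)/8-.5,v0+b/8-.5)
obs=[((.055,0,.165),f(465,72)),((0,-.06,.087),f(645,190)),((.08,.05,.01),(364,209.4)),((.08,-.09,.01),(411.6,194))]
r=least_squares(lambda p:np.concatenate([proj("top",[*pump(p)(q[0],q[1]),q[2]])-o for q,o in obs]),p0)
p=r.x; print(p,r.fun.round(2)); np.save("p.npy",p); P=pump(p)
h=onz("top",f(465,72),.163);d=onz("top",f(516,238),.158); a=d-h
print("disc dist",np.linalg.norm(a[:2]),"guard",-(np.arctan2(-a[1],-a[0])-p[2]),"plunger",P(0,0),"hinge",P(.055,0))
s=robot.read_state(); T=s["position"]; q=s["eef_rot"]
yaw=R.from_quat(np.roll(q,-1)).as_matrix()[:,0]; yaw=np.arctan2(yaw[1],yaw[0]); print("yaw",yaw)
for gg,back in((0,.025),(0,0),(.2,0),(.4,0),(.6,0),(.8,0),(1,0),(1.2,0),(1.4,0),(1.5,0),(1.5,.03)):
    n=np.array([np.sin(gg),np.cos(gg)]); c=np.array([.055,0])+.068*np.array([-np.cos(gg),np.sin(gg)])-(.015+back)*n
    w=P(*c); print(gg,back,((np.r_[w,.187]-T)*100).round(2),round(p[2]-gg-yaw,2))
E
```

```text
[ 0.44812127 -0.35216397  0.29511906] [ 0.59  0.07  0.23  0.64 -0.57 -0.29 -0.33 -0.47]
disc dist 0.05361100721157429 guard 0.006628359082547941 plunger [ 0.44812127 -0.35216397] hinge [ 0.50074349 -0.33616701]
yaw 0.2577589479857762
0 0.025 [30.71 13.75 -3.71] 0.04
0 0 [29.99 16.14 -3.71] 0.04
0.2 0 [29.43 17.41 -3.71] -0.16
0.4 0 [29.14 18.77 -3.71] -0.36
0.6 0 [29.12 20.16 -3.71] -0.56
0.8 0 [29.38 21.53 -3.71] -0.76
1 0 [29.9  22.81 -3.71] -0.96
1.2 0 [30.68 23.97 -3.71] -1.16
1.4 0 [31.66 24.95 -3.71] -1.36
1.5 0 [32.22 25.36 -3.71] -1.46
1.5 0.03 [29.42 24.29 -3.71] -1.46
```

Call:
servo_tool --motion '[[[5, 2.2, 1, 0, 0, 0.04, 0], [10, 4.5, 1, 0, 0, 0.04, 0], [15, 6.7, 1, 0, 0, 0.04, 0], [20, 9, 1, 0, 0, 0.04, 0], [25, 11.2, 1, 0, 0, 0.04, 0], [29, 13, 1, 0, 0, 0.04, 0], [30.7, 13.7, 0, 0, 0, 0.04, 0], [30.7, 13.7, 0, 0, 0, 0.04, 0], [30.7, 13.7, -1.5, 0, 0, 0.04, 0], [30.7, 13.7, -3, 0, 0, 0.04, 0], [30.7, 13.7, -3.7, 0, 0, 0.04, 0], [30.7, 13.7, -3.7, 0, 0, 0.04, 0]]]' --squeeze 10

```text
time: 1.7
position: [0.4468, -0.3949, 0.1869]
eef_rot: [-0.0, 0.989, 0.148, -0.0]
force: [0.9, -0.3, 0.7]
grip_width: 0.0006
grip_force: 0.0
```

Call:
servo_tool --motion '[[[-0.3, 1.2, 0, 0, 0, 0, 0], [-0.7, 2.4, 0, 0, 0, 0, 0], [-1.0, 3.0, 0, 0, 0, -0.1, 0], [-1.3, 3.7, 0, 0, 0, -0.2, 0], [-1.45, 4.4, 0, 0, 0, -0.3, 0], [-1.55, 5.05, 0, 0, 0, -0.4, 0], [-1.6, 5.75, 0, 0, 0, -0.5, 0], [-1.6, 6.45, 0, 0, 0, -0.6, 0]]]'

```text
time: 2.7
position: [0.4311, -0.3295, 0.188]
eef_rot: [0.0, 0.988, -0.152, 0.0]
force: [-0.5, -1.8, -0.1]
grip_width: 0.0005
grip_force: 0.5
```

```bash
python3 - <<'E'
from h import *
t=eyes.grab_frame("top"); s=eyes.grab_frame("side")
f=lambda im,u,v,w,h:cv2.resize(im[v:v+h,u:u+w],(400,300),interpolation=cv2.INTER_CUBIC)
cv2.imwrite("pics/a1.png",np.hstack([f(t,340,180,100,75),f(s,250,130,100,75)]))
E
```

```text
(no output)
```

View pics/a1.png

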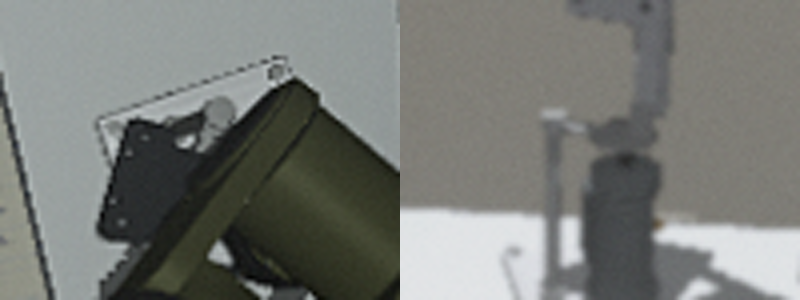

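The top view is mostly hidden by the arm. The side view shows the fingertip at (650,110) against the tab, with the guard disc at (622,130) swinging, and the 1.8 N reaction fits. I'll continue the arc.

Call:
servo_tool --motion '[[[0.1, 0.7, 0, 0, 0, -0.1, 0], [0.3, 1.4, 0, 0, 0, -0.2, 0], [0.5, 2.05, 0, 0, 0, -0.3, 0], [0.8, 2.65, 0, 0, 0, -0.4, 0], [1.2, 3.25, 0, 0, 0, -0.5, 0], [1.6, 3.8, 0, 0, 0, -0.6, 0], [2.05, 4.3, 0, 0, 0, -0.7, 0], [2.55, 4.8, 0, 0, 0, -0.8, 0], [3.1, 5.2, 0, 0, 0, -0.9, 0], [3.1, 5.2, 0, 0, 0, -0.9, 0]]]'

```text
time: 4.05
position: [0.4623, -0.278, 0.1876]
eef_rot: [-0.0, 0.826, -0.564, 0.0]
force: [-0.0, -0.1, -0.0]
grip_width: 0.0005
grip_force: 0.0
```

Call:
servo_tool --motion '[[[-1.4, 4.7, 0, 0, 0, 0, 0], [0, 0, 0, 0, 0, 0, 0]]]'

```text
time: 4.3
position: [0.4607, -0.2743, 0.1871]
eef_rot: [-0.0, 0.827, -0.562, -0.001]
force: [2.0, -1.4, 0.8]
grip_width: 0.0007
grip_force: 0.0
```

My second call there had the wrong numbers: it moved outward beside the tab and back, a small excursion in free space. I'll back off the tab, rise and check the guard.

Call:
servo_tool --motion '[[[-1.4, -0.5, 0, 0, 0, 0, 0], [-2.8, -1, 0, 0, 0, 0, 0], [-2.8, -1, 2, 0, 0, 0.1, 0], [-6, -1, 5, 0, 0, 0.2, 0], [-11, -1, 6, 0, 0, 0.2, 0], [-15, -1, 6, 0, 0, 0.2, 0], [-15, -1, 6, 0, 0, 0.2, 0]]]'

```text
time: 5.18
position: [0.3102, -0.288, 0.248]
eef_rot: [0.0, 0.877, -0.481, 0.001]
force: [-0.3, 0.5, 0.2]
grip_width: 0.0004
grip_force: 0.0
```

```bash
python3 - <<'E'
from h import *
t=eyes.grab_frame("top"); s=eyes.grab_frame("side"); cv2.imwrite("pics/raw_t2.png",t)
p=np.load("p.npy");P=pump(p)
f=lambda im,u,v,w,h,k:cv2.resize(im[v:v+h,u:u+w],(400,400*h//w),interpolation=cv2.INTER_CUBIC)
cv2.imwrite("pics/a2.png",np.hstack([f(t,350,180,80,80,5),f(s,250,130,80,80,5)]))
for q in((0,0,.15),(.055,0,.165),(.055,.055,.158)): print(((proj("top",[*P(*q[:2]),q[2]])-[350,180]+.5)*5).round(), (proj("side",[*P(*q[:2]),q[2]])-[250,130]+.5)*5)
E
```

```text
[258. 248.] [286.69571579 155.4529937 ]
[229. 140.] [194.84423365 137.89864654]
[121. 176.] [212.51669345 187.39394716]
```

View pics/a2.png

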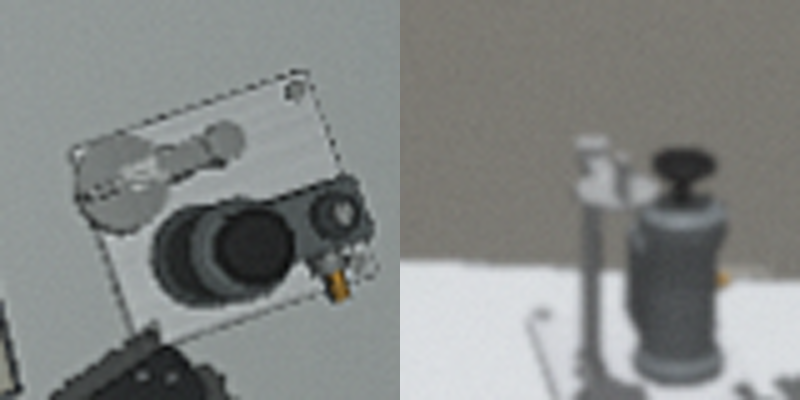

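The guard disc is now at crop (120,185), fully aside. The black plunger top is uncovered at (255,248), close to the predicted (258,248). Next I'll move above the plunger.

Call:
servo_tool --motion '[[[4, -1.8, 0, 0, 0, 0, 0], [9, -4, 0, 0, 0, 0, 0], [13, -6, 0, 0, 0, 0, 0], [13.8, -6.3, 0, 0, 0, 0, 0], [13.8, -6.3, -3, 0, 0, 0, 0], [13.8, -6.3, -6, 0, 0, 0, 0], [13.8, -6.3, -7.2, 0, 0, 0, 0], [13.8, -6.3, -7.2, 0, 0, 0, 0]]]'

```text
time: 6.28
position: [0.4501, -0.351, 0.1754]
eef_rot: [-0.0, 0.877, -0.48, -0.0]
force: [0.5, 0.5, 1.3]
grip_width: 0.001
grip_force: 0.0
```

Call:
servo_tool --motion '[[[0, 0, -0.6, 0, 0, 0, 0], [0, 0, -1.0, 0, 0, 0, 0], [0, 0, -1.4, 0, 0, 0, 0], [0, 0, -1.8, 0, 0, 0, 0], [0, 0, -2.1, 0, 0, 0, 0], [0, 0, -2.1, 0, 0, 0, 0]]]'

```text
time: 7.02
position: [0.4506, -0.3516, 0.1557]
eef_rot: [0.0, 0.877, -0.48, 0.001]
force: [-0.8, 1.4, 8.9]
grip_width: 0.0009
grip_force: 4.2
```

Call:
servo_tool --motion '[[[0, 0, -0.2, 0, 0, 0, 0], [0, 0, -0.3, 0, 0, 0, 0], [0, 0, -0.3, 0, 0, 0, 0]]]'

```text
time: 7.4
position: [0.4507, -0.3517, 0.1541]
eef_rot: [0.0, 0.877, -0.48, 0.001]
force: [-6.1, 3.9, 20.3]
grip_width: 0.0003
grip_force: 10.1
```

On the stop, with force rising to 20 N. Now full strokes.

Call:
servo_tool --motion '[[[0, 0, 1.2, 0, 0, 0, 0], [0, 0, 2.4, 0, 0, 0, 0], [0, 0, 2.4, 0, 0, 0, 0], [0, 0, 2.4, 0, 0, 0, 0], [0, 0, 2.4, 0, 0, 0, 0], [0, 0, 1.6, 0, 0, 0, 0], [0, 0, 0.8, 0, 0, 0, 0], [0, 0, 0.2, 0, 0, 0, 0], [0, 0, 0, 0, 0, 0, 0], [0, 0, 0, 0, 0, 0, 0], [0, 0, 1.2, 0, 0, 0, 0], [0, 0, 2.4, 0, 0, 0, 0], [0, 0, 2.4, 0, 0, 0, 0], [0, 0, 2.4, 0, 0, 0, 0], [0, 0, 2.4, 0, 0, 0, 0], [0, 0, 1.6, 0, 0, 0, 0], [0, 0, 0.8, 0, 0, 0, 0], [0, 0, 0.2, 0, 0, 0, 0], [0, 0, 0, 0, 0, 0, 0], [0, 0, 0, 0, 0, 0, 0]]]'

```text
time: 9.9
position: [0.4506, -0.3516, 0.154]
eef_rot: [0.0, 0.877, -0.48, 0.001]
force: [-9.1, 7.7, 29.1]
grip_width: 0.0005
grip_force: 14.8
```

Call:
servo_tool --motion '[[[0, 0, 1.2, 0, 0, 0, 0], [0, 0, 2.4, 0, 0, 0, 0], [0, 0, 2.4, 0, 0, 0, 0], [0, 0, 2.4, 0, 0, 0, 0], [0, 0, 2.4, 0, 0, 0, 0], [0, 0, 1.6, 0, 0, 0, 0], [0, 0, 0.8, 0, 0, 0, 0], [0, 0, 0.2, 0, 0, 0, 0], [0, 0, 0, 0, 0, 0, 0], [0, 0, 0, 0, 0, 0, 0], [0, 0, 1.2, 0, 0, 0, 0], [0, 0, 2.4, 0, 0, 0, 0], [0, 0, 2.4, 0, 0, 0, 0], [0, 0, 2.4, 0, 0, 0, 0], [0, 0, 2.4, 0, 0, 0, 0], [0, 0, 1.6, 0, 0, 0, 0], [0, 0, 0.8, 0, 0, 0, 0], [0, 0, 0.2, 0, 0, 0, 0], [0, 0, 0, 0, 0, 0, 0], [0, 0, 0, 0, 0, 0, 0]]]'

```text
time: 12.4
position: [0.4506, -0.3516, 0.154]
eef_rot: [0.0, 0.877, -0.48, 0.001]
force: [-8.2, 7.0, 29.8]
grip_width: 0.0004
grip_force: 14.8
```

Call:
servo_tool --motion '[[[0, 0, 1.2, 0, 0, 0, 0], [0, 0, 2.4, 0, 0, 0, 0], [0, 0, 2.4, 0, 0, 0, 0], [0, 0, 2.4, 0, 0, 0, 0], [0, 0, 2.4, 0, 0, 0, 0], [0, 0, 1.6, 0, 0, 0, 0], [0, 0, 0.8, 0, 0, 0, 0], [0, 0, 0.2, 0, 0, 0, 0], [0, 0, 0, 0, 0, 0, 0], [0, 0, 0, 0, 0, 0, 0], [0, 0, 1.2, 0, 0, 0, 0], [0, 0, 2.4, 0, 0, 0, 0], [0, 0, 2.4, 0, 0, 0, 0], [0, 0, 2.4, 0, 0, 0, 0], [0, 0, 2.4, 0, 0, 0, 0]]]'

```text
time: 14.28
position: [0.45, -0.3512, 0.1748]
eef_rot: [-0.0, 0.877, -0.48, -0.001]
force: [0.2, -0.8, 0.3]
grip_width: 0.0006
grip_force: 0.0
```

Six full strokes are done. I'll retract and check the pin.

Call:
servo_tool --motion '[[[0, 0, 3, 0, 0, 0, 0], [0, 0, 7.2, 0, 0, 0, 0], [-4, 2, 7.2, 0, 0, 0, 0], [-9, 4, 7.2, 0, 0, 0, 0], [-13.8, 6.3, 7.2, 0, 0, 0, 0], [-16, 8, 7.2, 0, 0, 0, 0], [-16, 8, 7.2, 0, 0, 0, 0]]]'

```text
time: 15.15
position: [0.2894, -0.2708, 0.2477]
eef_rot: [0.0, 0.877, -0.481, 0.0]
force: [0.2, -1.0, 0.5]
grip_width: 0.0004
grip_force: 0.0
```

```bash
python3 - <<'E'
from h import *
t=eyes.grab_frame("top"); s=eyes.grab_frame("side")
P=pump(np.load("p.npy"))
f=lambda im,u,v,w,h:cv2.resize(im[v:v+h,u:u+w],(400,400),interpolation=cv2.INTER_CUBIC)
cv2.imwrite("pics/a3.png",np.hstack([f(t,350,180,80,80),f(s,250,130,80,80)]))
for z in(.087,.114,.123,.132): print(z,((proj("top",[*P(0,-.06),z])-[350,180]+.5)*5).round(1))
E
```

```text
0.087 [339.3 217. ]
0.114 [352.4 214.2]
0.123 [356.9 213.3]
0.132 [361.5 212.3]
```

View pics/a3.png

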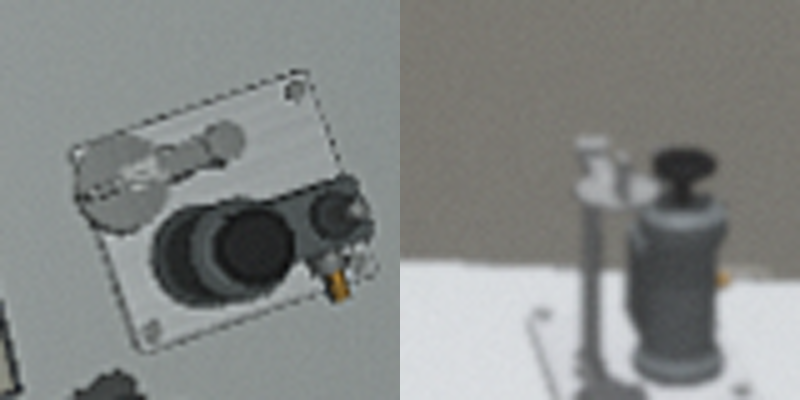

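The pin has risen: its bright tip is now at about (355,213) in the crop. At this resolution I can't tell whether it is fully out (about 361) or a step short. Extra strokes are harmless, so I'll do two more and compare.

Call:
servo_tool --motion '[[[4, -2, 0, 0, 0, 0, 0], [9, -4.5, 0, 0, 0, 0, 0], [14, -7, 0, 0, 0, 0, 0], [16, -8, 0, 0, 0, 0, 0], [16, -8, -3, 0, 0, 0, 0], [16, -8, -6, 0, 0, 0, 0], [16, -8, -7.2, 0, 0, 0, 0], [16, -8, -7.2, 0, 0, 0, 0]]]'

```text
time: 16.25
position: [0.4505, -0.3514, 0.1749]
eef_rot: [-0.0, 0.877, -0.48, -0.001]
force: [-0.1, -0.3, 0.4]
grip_width: 0.0007
grip_force: 0.0
```

Call:
servo_tool --motion '[[[0, 0, -0.8, 0, 0, 0, 0], [0, 0, -1.6, 0, 0, 0, 0], [0, 0, -2.2, 0, 0, 0, 0], [0, 0, -2.4, 0, 0, 0, 0], [0, 0, -2.4, 0, 0, 0, 0], [0, 0, -1.2, 0, 0, 0, 0], [0, 0, 0, 0, 0, 0, 0], [0, 0, 0, 0, 0, 0, 0], [0, 0, 0, 0, 0, 0, 0], [0, 0, 0, 0, 0, 0, 0], [0, 0, -0.8, 0, 0, 0, 0], [0, 0, -1.6, 0, 0, 0, 0], [0, 0, -2.2, 0, 0, 0, 0], [0, 0, -2.4, 0, 0, 0, 0], [0, 0, -2.4, 0, 0, 0, 0], [0, 0, -1.2, 0, 0, 0, 0], [0, 0, 0, 0, 0, 0, 0], [0, 0, 0, 0, 0, 0, 0], [0, 0, 0, 0, 0, 0, 0]]]'

```text
time: 18.62
position: [0.45, -0.3511, 0.1746]
eef_rot: [-0.0, 0.877, -0.48, -0.001]
force: [-0.1, 0.7, -0.1]
grip_width: 0.0005
grip_force: 0.0
```

Call:
servo_tool --motion '[[[0, 0, 3, 0, 0, 0, 0], [0, 0, 7.2, 0, 0, 0, 0], [-4, 2, 7.2, 0, 0, 0, 0], [-9, 4, 7.2, 0, 0, 0, 0], [-13.8, 6.3, 7.2, 0, 0, 0, 0], [-16, 8, 7.2, 0, 0, 0, 0], [-16, 8, 7.2, 0, 0, 0, 0]]]'

```text
time: 19.5
position: [0.2894, -0.2707, 0.2474]
eef_rot: [0.0, 0.877, -0.481, 0.0]
force: [-0.6, -1.1, 0.7]
grip_width: 0.0005
grip_force: 0.0
```

```bash
cp pics/a3.png pics/a3b.png; python3 - <<'E'
from h import *
t=eyes.grab_frame("top"); cv2.imwrite("pics/raw_t4.png",t)
f=lambda im,u,v,w,h:cv2.resize(im[v:v+h,u:u+w],(400,400),interpolation=cv2.INTER_CUBIC)
a=cv2.imread("pics/a3.png")[:,:400]; b=f(t,350,180,80,80)
print("diff around pin",np.abs(a[150:300,280:400].astype(int)-b[150:300,280:400]).mean(),"elsewhere",np.abs(a[50:150,100:350].astype(int)-b[50:150,100:350]).mean())
z=lambda im:cv2.resize(im[150:300,250:400],(400,400))
cv2.imwrite("pics/a4.png",np.hstack([z(a),z(b)]))
E
```

```text
diff around pin 1.2892592592592593 elsewhere 1.28608
```

View pics/a4.png

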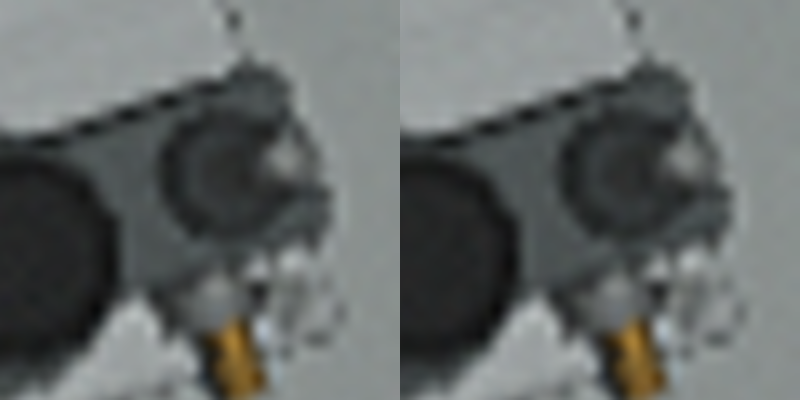

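The pin tip at zoomed (285,155) is in the same place before and after the two extra strokes, with only noise-level difference. The pin is therefore at its end, fully out. The guard is aside, the plunger is up and the robot is clear, so I'm handing in.

```bash
python3 -c "
from rig import robot
print(robot.job_done())"
```

```text
the job is handed in; nothing more can be done
None
```

The job is handed in: guard swung well aside, eight full strokes given, pin fully out (the last two strokes moved it no further), plunger left up, and the arm kept clear of the other pump and the loose things.

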